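Clear the tacking jig and load a T foot plate

ROBOT

A 6-joint arm with a two-finger parallel gripper is mounted at the origin on the work surface. World frame = base frame: x ahead of the robot, y to its left, z up, the work surface at z = 0. Lengths are in mm, angles in rad, forces in N, time in s.
With the tool pointing down it reaches from about 275 to 750 mm from the base axis. Payload 10.2 kg.
Tool frame: the origin (TCP) lies between the finger pads; the fingertips stand 8 mm ahead of it and the grasp point (between the pads) lies 11 mm behind it; z points along the fingers, x is the direction in which the jaws open and shut, and the axes are right-handed (so a half turn about z gives the same grasp; the last joint's range is limited). The gripper opens to 85 mm and grips with 20 to 120 N. Pads are 22 mm wide; open, the fingers measure 114 mm over their backs; the gripper's body (76 mm by 85 mm) begins 54 mm behind the grasp point. The pads swing forward as they close: fully open they stand 13 mm farther back than shut.
Start: joints at [0.902, 0.313, 1.498, -0, 1.331, -0.223], TCP at [226.382, 473.69, 239.294] pointing down, gripper open.
Joint ranges: [-2.94, 2.94], [-0.97, 2.17], [0.19, 2.56], [-1.23, 4.37], [0.02, 3.11], [-2.88, 2.88]. Speed limits (rad/s): [2.39, 2.39, 3.01, 3.14, 3.14, 3.14].

INTERFACE

Orientations are given as a unit quaternion [w, x, y, z].
In Python, from rig import sense, eyes, ctrl gives the robot as it stands.
- The arm moves only by the tool move_arm, never from a script. Its argument "rows" is a list that holds one entry, the list of rows, each a list of 5 numbers: the shift along the tool's x, y, z in mm, then the turn about the tool's z in units of 6 degrees (1.0 is 6 degrees), then the gripper command: -1 is shut, 1 is fully open, values between are in proportion. In form: [[[dx, dy, dz, roll, jaw], ...]]. A call has 1 to 12 rows; each row is the pose to reach, as a shift and turn from the pose measured when the call began, along the tool's axes at that moment; what a row does not reach only later rows make up. A row lasts 1/8 s, in which the tool goes at most 62.5 mm and 10.7 degrees, less where a joint would pass 70% of its speed; a pose out of reach is approached as far as the arm can. A call with a gripper value outside its range is refused whole. The fingers move at their own pace and stop on an object; "squeeze" is the grip in N (left out, the last holds). Time passes only in rows, so rows that repeat a pose let the fingers close. It gives the time, the measured TCP pose, the force and the opening at its end, in the units of the state.
- sense(): the state, without advancing time (a new reading comes with each control period).
- eyes.capture(name): name is "scene" or "top" or "wrist"; returns a dict with "color" (480x640x3 uint8, blue, green, red), "vertical_fov" (degrees; the focal length in pixels is half the picture's height over the tangent of half this angle, whatever the lens; pixels are square), "cx", "cy" (the principal point, pixels), "xyz" and "attitude" of the camera in the world. Camera axes: x right, y down, z forward; pixel columns grow to the right and rows downward; lengths in mm; the calibration is good to about 2 mm. The wrist camera is an equidistant fisheye: a pixel r from the principal point sees the ray r / f radians off the axis. A picture is of the moment at which its call begins. There is no depth.
- ctrl.finish_job(): hands the job in, once; it reports no verdict.
The state is a dict: "time_s": time; "joints": joint angles; "dq": joint speeds; "tau": joint torques, N m; "eef_pos": TCP position; "ee_rot": TCP orientation; "force": force on the tool from outside, world axes, zero at the start; "wrist_torque": the same for the moment, N m; "grip_width": opening from 0.0 (shut) to 1.0 (fully open).
Only numpy, scipy, OpenCV 4.12 (cv2) and the standard library are available. Lean on these libraries where they do the work, as an engineer would, in place of code of your own. Each camera call takes 0.05 s, during which the arm holds its last target. There are 200 camera calls.

TASK

Get the welding jig ready for the next tack: first take the empty steel cup off the jig and nest it upright inside the matching cup that stands on the bench. Then take the T-shaped foot plate (not the rectangular one) from the sloping stand and seat it flat and fully home in the T-shaped pocket of the jig, and last swing the keeper arm over the plate's stem until it meets its stop. Leave the rectangular plate, the hammer and the tin where they are, and leave the two cups standing nested on the bench.

Things in the scene. Friction and masses are not known exactly. Their poses are not given: they have to be found in the camera images.
- jig: Fixed welding jig on the bench: dark steel base under light aluminium blocks, 110 mm (its x, -40 to +70) by 135 mm (its y, -60 to +75), rim 22 mm above the bench. Origin on the bench directly under the centre of the pocket's crossbar; z up.
- pocket (a point): Floor of the jig's T-shaped pocket, 14 mm above the bench and 8 mm below the rim, at the centre of the crossbar; axes as the jig's. Crossbar recess 34 mm (x) by 76 mm (y); stem recess 34 mm wide (y), running in +x to 52 mm from this point. It has 2 mm of play all round the T plate.
- plate_t: Loose T-shaped steel plate, 10 mm thick, about 0.3 kg, flat on the sloping stand. Origin: underside, crossbar's centre. Crossbar 30 (x) by 72 mm (y), stem 30 mm wide (y) running to x = 50; z = normal on the lug's side. Lug to grip: 12 mm thick (y), x from -5 to 25, z from 10 to 50 mm. Seated, its origin lies on point pocket and its axes match.
- plate_r: Bystander: loose rectangular steel plate with a lug of the same kind, beside the T plate on the stand (either side); origin as the T plate's; 60 mm (x from -15 to +45) by 72 mm (y), 10 mm thick.
- stand: Fixed plywood stand with a face that slopes 35 degrees from level, rising towards its +x; 176 mm wide (y). The plates lie on the face, their origins 35 mm above the bench; an 8 mm lip runs along the low edge. Origin on the bench under the line of the plates' origins; z up. Its highest edge is 72 mm above the bench.
- cup_a: Loose empty tapered steel cup, open at the top, that stands on the jig's rim over the pocket's stem at the start: 70 mm high, outside diameter 44 mm at the base and 64 mm at the mouth, wall 2.5 mm; origin at the centre of its underside, z towards the mouth.
- cup_b: The same cup standing on the bench, same size and origin. With one nested in it the two origins are 20 to 36 mm apart.
- keeper (a joint): Keeper arm of the jig, turning about a vertical pivot: 0 = swung wide open, grows clockwise seen from above, 1.3 rad = against its stop, over the plate's stem. Stiff: stays where left. Starts between 0 and 0.25. The arm is a steel bar 62 mm long from the pivot, 18 mm wide, from 27 to 37 mm above the bench; a seated plate passes under it.
- keeper_knob (a point): Centre of the upper half of the keeper arm's upright round black handle pin, 64 mm above the bench; the pin is 14 mm in diameter and reaches from 37 to 78 mm above the bench, 45 mm from the pivot.
- keeper_pivot (a point): Point on the keeper arm's vertical pivot axis, 64 mm above the bench; at x = 42, y = 55 mm in the jig's frame.
- hammer: Bystander: hammer, 240 mm long, lying on the bench beyond the cup; origin at its middle, handle to its -x.
- tin: Bystander: small closed tin, 68 mm in diameter, 70 mm high, standing on the bench between the cup and the robot; origin at its underside.
Mind the look-alikes: they are no part of the job. What is shaped like the plate_t but brown or yellow is not meant.

How it is judged (in metres and radians):
On the way, in this order (a step that is already met when the one before it is completed fails the run):
1. the cup from the jig is nested in the cup on the bench and let go (horizontal distance between cup_a and cup_b below 0.006 m and z of cup_a in the frame of cup_b between 0 and 0.045 m and angle between cup_a's own z axis and vertical below 0.1 rad and angle between cup_b's own z axis and vertical below 0.06 rad and height (world z) of cup_b below 0.006 m and contact force between cup_a and the fingers below 0.05 N), for 0.2 s.
2. the T plate is seated flat and fully home in the pocket and let go (horizontal distance between plate_t and pocket below 0.004 m and z of plate_t in the frame of pocket below 0.002 m and angle between plate_t's own z axis and vertical below 0.04 rad and angle between the x axis of plate_t and the x axis of pocket, either way round below 0.09 rad and contact force between plate_t and the fingers below 0.05 N), for 0.2 s.
3. the keeper arm is swung over the plate to its stop (value of joint keeper above 1.2 rad), for 0.2 s.
At the end, for the whole second after the job is handed in: Cup a nested in upright cup b on the bench (axes within 6 mm, origins under 45 mm apart, tilt under 0.10 rad; b 0.06); T plate in the pocket (within 4 mm sideways, 2 mm of the floor, tilt under 0.04, turn under 0.09 rad); keeper above 1.2 rad; all let go and at rest (all of step 1 and horizontal distance between plate_t and pocket below 0.004 m and z of plate_t in the frame of pocket below 0.002 m and angle between plate_t's own z axis and vertical below 0.04 rad and angle between the x axis of plate_t and the x axis of pocket, either way round below 0.09 rad and value of joint keeper above 1.2 rad and linear speed of each of plate_t, cup_a below 0.02 m/s); the robot touches nothing.
It fails at once if the rectangular plate is moved more than 30 mm (distance of plate_r from where it was at the start of the episode above 0.03 m).
It fails at once if the hammer is moved more than 30 mm (distance of hammer from where it was at the start of the episode above 0.03 m).
It fails at once if the tin is moved more than 30 mm (distance of tin from where it was at the start of the episode above 0.03 m).
It also fails if it takes over 64 s, if anything falls off the work surface, if the arm or the gripper's body presses on something with over 40 N, if the wrist force passes 120 N, or if a joint passes its speed limit or range.

## Working session

There is one attempt and no reset: what is moved stays moved. The work goes in short steps, Python scripts to look and compute and a tool call to move; the robot and the scene stay as the last step left them, time stands still between calls to the robot, and variables do not carry over. Pictures are saved under pics/ and viewed, about 8 in all and at most 12, crops included, and the job is handed in when it is done.

Besides the shell and the picture viewer there is one more tool, called by a JSON object that holds its "fn" and its "kwargs". move_arm: Moves the arm, as the interface text tells. Its arguments: {"type":"object","properties":{"rows":{"type":"array","items":{"type":"array","items":{"type":"array","items":{"type":"number"}}}},"squeeze":{"type":"number"}},"required":["rows"]}

```bash
ls; mkdir -p pics
python3 - <<'E'
from rig import sense, eyes, ctrl
import cv2,numpy as np
s=sense();print(s)
for n in("scene","top","wrist"):
    c=eyes.capture(n);cv2.imwrite(f"pics/{n}0.png",c["color"])
    print(n,{k:v for k,v in c.items() if k!="color"})
E
```

```text
pics
{'time_s': 0.0, 'joints': array([ 9.01621427e-01,  3.13460097e-01,  1.49842078e+00, -9.05442198e-06,
        1.33099998e+00, -2.23378028e-01]), 'dq': array([ 0.00199712,  0.00063965,  0.0008089 ,  0.00019329,  0.00254646,
       -0.00122306]), 'tau': array([ 3.60696977e-04, -4.12265933e+01, -2.59744227e+01, -1.62246470e-04,
        4.15599294e-03, -1.31421214e-05]), 'eef_pos': array([226.21723462, 473.49533317, 238.7360382 ]), 'ee_rot': array([ 2.18413812e-04,  8.45923894e-01,  5.33303244e-01, -6.05958633e-04]), 'force': array([-0.16028116, -0.6264525 ,  0.38325947]), 'wrist_torque': array([-0.01678455,  0.00067   ,  0.01817144]), 'grip_width': 1.000534023043113}
scene {'vertical_fov': 51.28060464796507, 'cx': 321.7869391484935, 'cy': 242.80432968318627, 'xyz': array([869.78549789, 521.67962585, 986.93165867]), 'attitude': array([-0.06981736,  0.21431358,  0.93148515, -0.28553571])}
top {'vertical_fov': 52.71823482119351, 'cx': 318.40309761318576, 'cy': 238.37274238366817, 'xyz': array([408.38721974, -32.47326047, 970.15064255]), 'attitude': array([-0.06160214,  0.71174959, -0.69651672,  0.06694897])}
wrist {'vertical_fov': 65.70646984690485, 'cx': 317.9992677441759, 'cy': 237.72704679100227, 'xyz': array([163.49902052, 503.98372827, 372.75689265]), 'attitude': array([0.11561691, 0.83786783, 0.52859299, 0.07210878])}
```

View pics/top0.png

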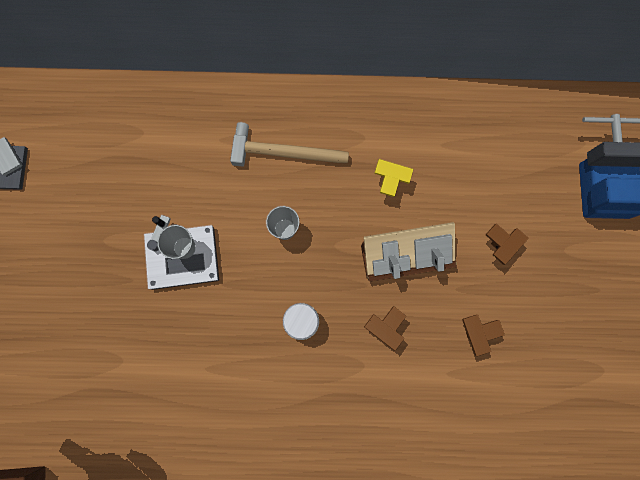

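View pics/scene0.png

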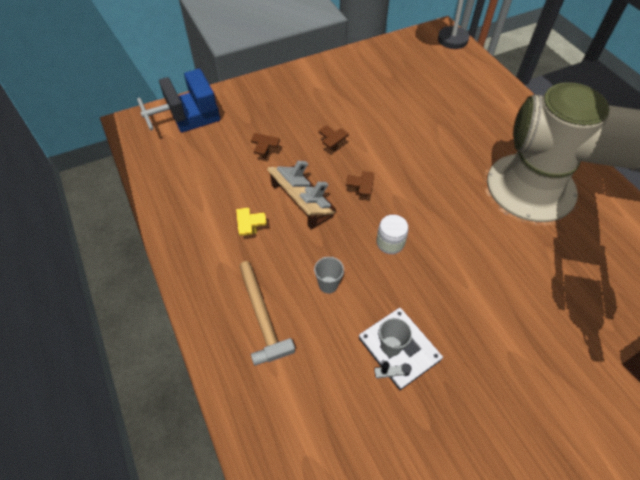

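The top view shows the jig near (180,257), with cup_a on it at (176,242). Cup_b is at (283,222), the tin at (301,322), and the stand at (410,250). The T plate is on the left of the stand at (392,262) and the rectangular plate on the right. In the scene view the same jig is at (400,345). Next I'll zoom in.

```bash
cat > h.py <<'E'
import cv2,numpy as np
from scipy.spatial.transform import Rotation as R
from rig import sense,eyes,ctrl
def rot(q): return R.from_quat(np.asarray(q)[[1,2,3,0]])
def foc(c): return 240/np.tan(np.radians(c["vertical_fov"])/2)
def rays(c,uv,fish=False):
    d=(np.atleast_2d(uv).astype(float)-[c["cx"],c["cy"]])/foc(c)
    if fish:
        r=np.linalg.norm(d,axis=1,keepdims=True)+1e-12
        v=np.c_[d/r*np.sin(r),np.cos(r)]
    else: v=np.c_[d,np.ones(len(d))]
    return rot(c["attitude"]).apply(v)
def onz(c,uv,z,fish=False):
    v=rays(c,uv,fish); p=np.asarray(c["xyz"]); return p+v*((z-p[2])/v[:,2])[:,None]
def proj(c,P,fish=False):
    v=rot(c["attitude"]).inv().apply(np.atleast_2d(P)-c["xyz"])
    if fish:
        r=np.linalg.norm(v[:,:2],axis=1,keepdims=True); d=v[:,:2]/r*np.arctan2(r,v[:,2:])
    else: d=v[:,:2]/v[:,2:]
    return d*foc(c)+[c["cx"],c["cy"]]
def zoom(im,x,y,w,h,k): return cv2.resize(im[y:y+h,x:x+w],None,fx=k,fy=k,interpolation=cv2.INTER_CUBIC)
def snap(n):
    c=eyes.capture(n); return c
E
python3 - <<'E'
from h import *
c=eyes.capture("top");im=c["color"]
out=np.zeros((600,800,3),np.uint8)
a=zoom(im,140,208,84,86,5);out[:430,:420]=a
b=zoom(im,356,216,110,70,3.4);out[:238,424:424+374]=b
d=zoom(im,262,200,46,46,5);out[240:470,424:654]=d
cv2.imwrite("pics/z1.png",out)
print(onz(c,[[180,257],[283,222],[410,250],[320,240]],0).round(0))
E
```

```text
[[ 543.  240.    0.]
 [ 620.   35.    0.]
 [ 567. -225.    0.]
 [ 584.  -41.    0.]]
```

View pics/z1.png

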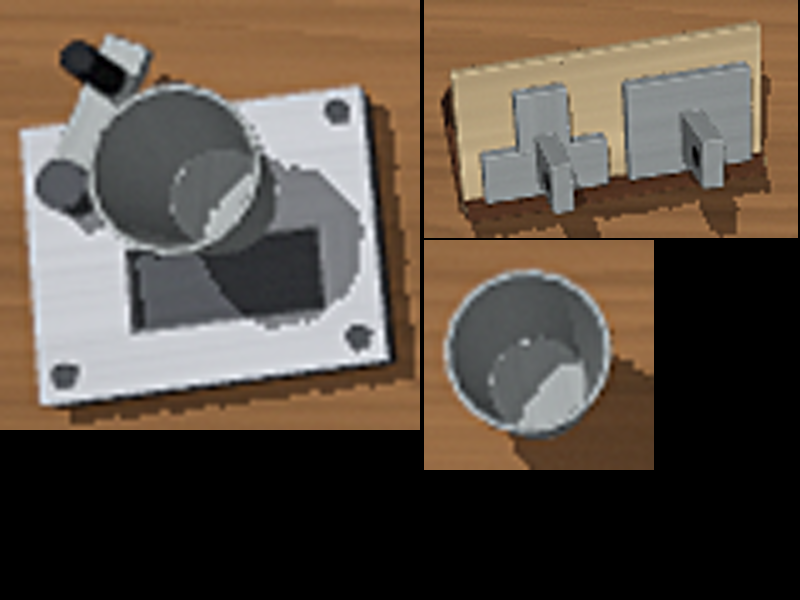

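```bash
cat >> h.py <<'E'
def rigid2(src,dst):
    "dst = Rz(a) src + t, least squares -> x,y,a, residuals"
    from scipy.optimize import least_squares
    f=lambda p:((R.from_euler('z',p[2]).as_matrix()[:2,:2]@np.array(src,float).T).T+p[:2]-dst).ravel()
    best=min((least_squares(f,[*np.mean(dst,0),a]) for a in(0,1.5,3,-1.5)),key=lambda s:s.cost)
    return best.x,best.fun.reshape(-1,2)
def plan(x,y,z,yaw):
    "shift and roll (tool axes) to reach TCP x,y,z with the tool x axis at world angle yaw"
    s=sense();q=rot(s["ee_rot"]);d=q.inv().apply(np.array([x,y,z])-s["eef_pos"])
    tx=q.apply([1,0,0]);cur=np.arctan2(tx[1],tx[0]);dy=(yaw-cur+np.pi/2)%np.pi-np.pi/2
    print("shift",d.round(1),"roll",round(-np.degrees(dy)/6,2),"q6",s["joints"][5].round(2),"cur yaw",round(np.degrees(cur),1))
E
cat > m1.py <<'E'
from h import *
c=eyes.capture("top")
un=lambda p,k,o:(np.array(p,float)+.5)/k-.5+o
J=un([[20,130],[360,87],[390,358],[40,405]],5,[140,208])
p,r=rigid2([[70,75],[70,-60],[-40,-60],[-40,75]],onz(c,J,22)[:,:2]);print("jig",p.round(3),r.round(1).tolist())
pc=un([[125,252],[320,228],[327,308],[133,332]],5,[140,208])
p2,r=rigid2([[17,38],[17,-38],[-17,-38],[-17,38]],onz(c,pc,22)[:,:2]);print("pocket",p2.round(3),r.round(1).tolist())
# cup mouths: zoomed ellipse centres
print("a",onz(c,un([[177,168]],5,[140,208]),92)[0].round(1))
print("b",onz(c,un([[528-424,352-240]],5,[262,200]),70)[0].round(1))
print("knob",onz(c,un([[78,58]],5,[140,208]),78)[0].round(1))
# stand top edge at z 72: ends ; lug top corners
E_=un([[452-424,72],[760-424,24]],3.4,[356,216]);e=onz(c,E_,72);print("edge",e.round(1).tolist(),np.degrees(np.arctan2(*(e[0]-e[1])[[1,0]])))
L=un([[536-424,137],[551-424,134],[574-424,190],[557-424,193]],3.4,[356,216])
print("lugtop T",[onz(c,[u],75)[0].round(1).tolist() for u in L])
E
python3 m1.py
```

```text
jig [5.27273e+02 2.24174e+02 1.57000e-01] [[-0.2, -0.4], [0.5, -0.0], [-0.2, 1.0], [-0.1, -0.6]]
pocket [5.26714e+02 2.23641e+02 1.49000e-01] [[1.0, -0.5], [1.0, 0.4], [-0.9, 0.1], [-1.1, 0.0]]
a [558.9 225.7  92. ]
b [604.3  31.5  70. ]
knob [602.4 270.1  78. ]
edge [[578.7, -123.4, 72.0], [609.9, -295.7, 72.0]] 100.26641317714765
lugtop T [[542.8, -169.4, 75.0], [544.7, -177.7, 75.0], [514.0, -190.1, 75.0], [512.1, -180.7, 75.0]]
```

```bash
python3 -c "
from h import *
import math
plan(559,226,240,math.radians(-11))"
```

```text
shift [-79.9 406.9  -1. ] roll 12.58 q6 -0.22 cur yaw 64.5
```

{"fn": "move_arm", "kwargs": {"rows": [[[-10,50,-1,1.6,1],[-20,100,-1,3.2,1],[-30,150,-1,4.8,1],[-40,200,-1,6.4,1],[-50,250,-1,8,1],[-60,300,-1,9.6,1],[-70,360,-1,11.2,1],[-80,407,-1,12.6,1],[-80,407,-1,12.6,1],[-80,407,-1,12.6,1]]]}}

```text
time_s: 1.5
eef_pos: [558.6, 226.2, 239.8]
ee_rot: [0.0, 0.995, -0.097, -0.001]
force: [0.5, 0.7, -0.2]
grip_width: 0.996
```

```bash
python3 -c "
from h import *
c=eyes.capture('wrist');cv2.imwrite('pics/w1.png',c['color']);import pickle;pickle.dump(c,open('w1.pkl','wb'))
s=sense();print(s['eef_pos'],c['xyz'],c['attitude'],proj(c,[[559,226,92]],True))"
```

```text
[558.41020439 226.58771201 240.05443808] [570.72262655 294.17370067 373.72191661] [ 0.13590681  0.98601929 -0.09547664 -0.01339785] [[320.19269356 225.36268692]]
```

View pics/w1.png

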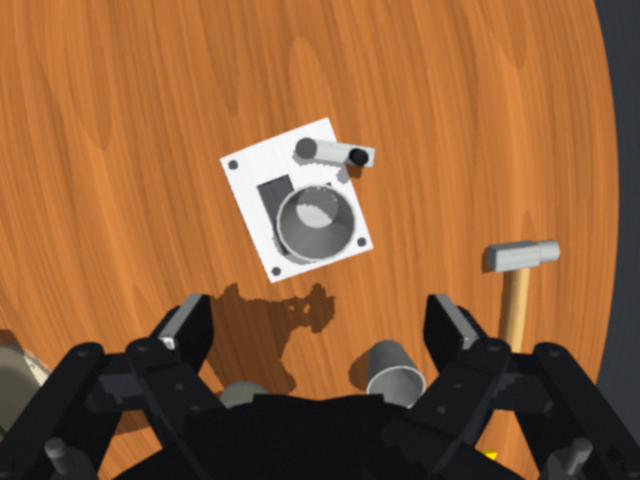

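The wrist view shows the jig with corners at about (220,158), (329,118), (373,247) and (272,282). Cup_a's mouth is at about (316,223), the keeper pivot at (305,148) and the pin at (359,157). Cup_b is at (396,385).

Run:
```python
from h import *
import pickle
c=pickle.load(open('w1.pkl','rb'))
g=cv2.cvtColor(c["color"],cv2.COLOR_BGR2GRAY).astype(np.float32)
hsv=cv2.cvtColor(c["color"],cv2.COLOR_BGR2HSV)
m=((hsv[...,1]<60)&(hsv[...,2]>185)).astype(np.uint8)
n,l,st,_=cv2.connectedComponentsWithStats(m);i=l[180,245];ys,xs=np.where(l==i)
h=cv2.convexHull(np.c_[xs,ys].astype(np.int32));q=cv2.approxPolyDP(h,8,True)[:,0];print(q.tolist())
# refine corners by line fits on hull of world pts
P=onz(c,np.array([[220,158],[329,118],[373,247],[272,282]]),22,True)[:,:2]
p,r=rigid2([[-40,75],[70,75],[70,-60],[-40,-60]],P);print("jig",p.round(3),r.round(1).tolist())
box=cv2.minAreaRect(onz(c,np.c_[xs,ys],22,True)[:,:2].astype(np.float32));print(box)
for uv in([316,223],):print("a",onz(c,[uv],92,True).round(1))
print("pivot",onz(c,[[305,148]],40,True).round(1),"knob",onz(c,[[359,156]],78,True).round(1))
p0=onz(c,[[316,223]],92,True)[0]
t=np.linspace(0,6.283,60);o=c["color"].copy()
for cc in(p0,):
    for uv in proj(c,np.c_[cc[0]+32*np.cos(t),cc[1]+32*np.sin(t),92+0*t],True): o[int(round(uv[1])),int(round(uv[0]))]=(0,0,255)
cc=[*p[:2]]
Rm=R.from_euler('z',p[2]).as_matrix()
for a in np.linspace(0,1,60):
    for A,B in(([-40,75],[70,75]),([70,75],[70,-60]),([70,-60],[-40,-60]),([-40,-60],[-40,75]),([17,38],[-17,38]),([-17,38],[-17,-38]),([17,38],[17,17]),([17,17],[52,17])):
        w=Rm@np.array([*(np.array(A)*(1-a)+np.array(B)*a),0])+[*cc,22]
        u=proj(c,w,True)[0].round().astype(int);o[u[1],u[0]]=(0,0,255)
cv2.imwrite("pics/w1z.png",zoom(o,205,105,185,185,3.2))
```

```text
[[327, 118], [374, 149], [372, 247], [271, 282], [220, 159]]
jig [5.25794e+02 2.25183e+02 1.53000e-01] [[0.5, -0.3], [-0.3, 1.1], [0.5, -0.7], [-0.7, -0.1]]
((553.861083984375, 237.3201904296875), (141.94586181640625, 135.74826049804688), 8.808271408081055)
a [[556.2 228.5  92. ]]
pivot [[557.1 285.8  40. ]] knob [[599.5 272.5  78. ]]
```

View pics/w1z.png

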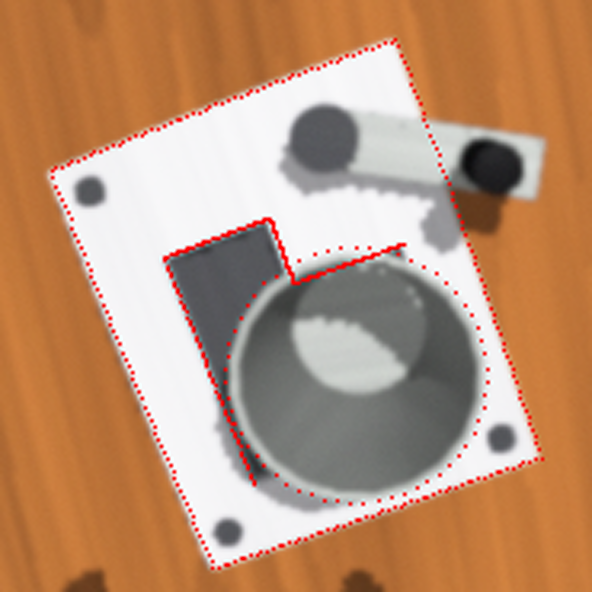

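The overlay fits the jig within about 1 mm, and the cup circle is centred. Now I'll grip cup_a.

{"fn": "move_arm", "kwargs": {"rows": [[[-1.5,-0.6,40,0,1],[-1.5,-0.6,85,0,1],[-1.5,-0.6,125,0,1],[-1.5,-0.6,150,0,1],[-1.5,-0.6,160,0,1],[-1.5,-0.6,160,0,1],[-1.5,-0.6,160,0,0],[-1.5,-0.6,160,0,0],[-1.5,-0.6,160,0,0],[-1.5,-0.6,160,0,0],[-1.5,-0.6,160,0,0]]], "squeeze": 40}}

```text
time_s: 2.92
eef_pos: [557.7, 227.7, 82.1]
ee_rot: [-0.0, 0.995, -0.096, 0.001]
force: [-1.0, -0.0, 7.1]
grip_width: 0.711
```

```bash
python3 -c "
from h import *
c=eyes.capture('wrist');a=zoom(c['color'],120,120,400,300,1.5);cv2.imwrite('pics/w2.png',a)
s=sense();print(s['eef_pos'],s['force'],s['grip_width'])
plan(557,227.5,190,np.radians(-11));plan(604,32,150,np.radians(-11))"
```

```text
[557.66833594 227.75406567  82.07275062] [-1.64330456  0.08028131  7.87382068] 0.715155991563511
shift [  -0.4    0.3 -107.9] roll -0.01 q6 0.39 cur yaw -11.0
shift [ 83.1 183.2 -67.9] roll -0.01 q6 0.39 cur yaw -11.0
```

{"fn": "move_arm", "kwargs": {"rows": [[[0,0,-15,0,0],[0,0,-50,0,0],[0,0,-90,0,0],[0,0,-108,0,0],[0,0,-108,0,0],[0,0,-108,0,0]]]}}

```text
time_s: 3.72
eef_pos: [557.0, 227.6, 189.4]
ee_rot: [-0.0, 0.995, -0.096, 0.0]
force: [-0.2, 0.3, -1.9]
grip_width: 0.713
```

```bash
python3 -c "
from h import *
import pickle
c=eyes.capture('wrist');t=eyes.capture('top');k=eyes.capture('scene')
o=np.zeros((600,800,3),np.uint8);o[:480,:480]=zoom(c['color'],160,100,320,320,1.5)
o[:300,482:782]=zoom(t['color'],125,195,100,100,3);o[300:600,482:782]=zoom(k['color'],345,270,100,100,3)
cv2.imwrite('pics/w3.png',o);pickle.dump((c,t,k),open('w3.pkl','wb'))
s=sense();print(s['eef_pos'],s['force'],s['grip_width'],c['xyz'],c['attitude'])"
```

```text
[557.09590785 227.61485171 189.17348728] [ 0.46188643 -0.53548824 -0.82310007] 0.7178642800858746 [568.78557272 295.51086379 323.41030501] [ 0.13550413  0.98611354 -0.09521362 -0.01237254]
```

View pics/w3.png

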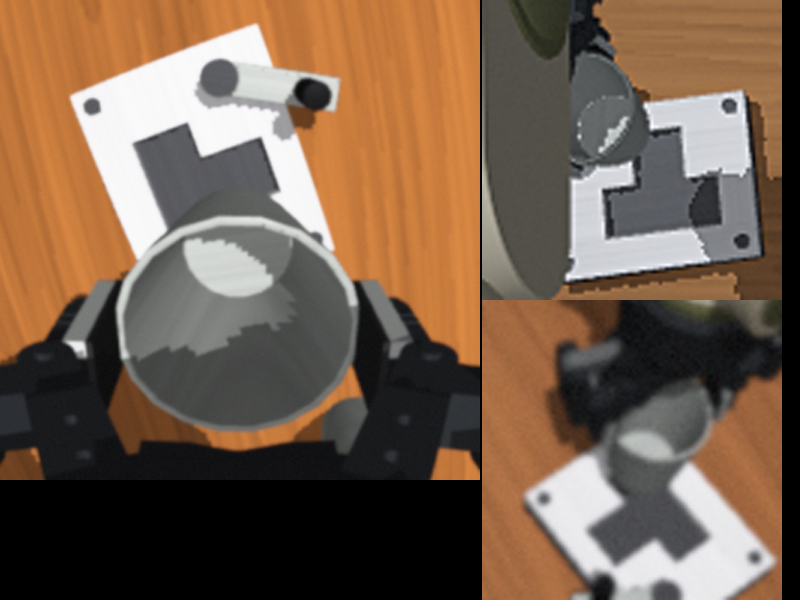

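Cup_a is gripped at its rim and about vertical, and the whole pocket and the keeper are visible. Next I'll put the wrist camera above cup_b.

{"fn": "move_arm", "kwargs": {"rows": [[[10,30,0,0,0],[22,65,0,0,0],[34,105,0,0,0],[47,145,0,0,0],[60,185,0,0,0],[74,225,0,0,0],[84,253,0,0,0],[84,253,0,0,0],[84,253,0,0,0]]]}}

```text
time_s: 5.0
eef_pos: [590.9, -36.2, 188.7]
ee_rot: [-0.0, 0.995, -0.096, -0.0]
force: [0.3, -0.5, -0.7]
grip_width: 0.714
```

```bash
cat > m2.py <<'E'
from h import *
import pickle
c=eyes.capture('wrist');t=eyes.capture('top');k=eyes.capture('scene')
pickle.dump((c,t,k),open('w4.pkl','wb'))
s=sense();print(s['eef_pos'],s['force'],s['grip_width'],c['xyz'])
o=np.zeros((600,800,3),np.uint8);o[:480,:640]=c['color']
u=proj(k,[602,33,70])[0].astype(int);o[360:600,560:800]=zoom(k['color'],u[0]-30,u[1]-30,60,60,4)
print(u,proj(c,[602,33,70],True),proj(t,[602,33,70]))
cv2.imwrite('pics/w4.png',o)
E
python3 m2.py
```

```text
[590.98653627 -35.84779729 189.10413039] [ 0.06844905  0.47568013 -1.65860128] 0.7147415257067274 [602.77255195  31.64998532 322.73100958]
[330 268] [[316.44687557 134.59786738]] [[281.56122595 223.13976457]]
```

View pics/w4.png

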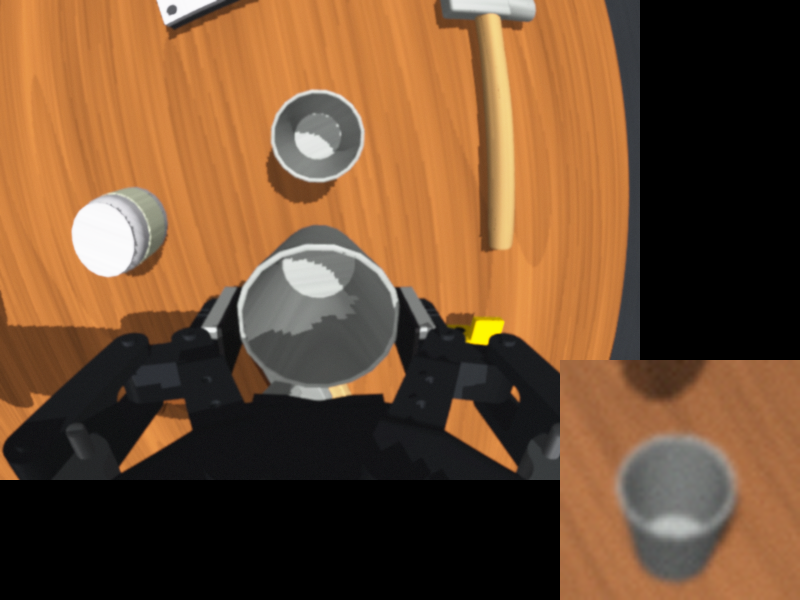

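Cup_b's mouth centre is at (317.5,136) in the wrist view. Cup_a's rim is centred at about (318,315) and its inner base at about (319,266).

Run:
```python
from h import *
import pickle
c,t,k=pickle.load(open('w4.pkl','rb'))
print("b wrist",onz(c,[[317.5,136]],70,True)[0].round(1))
kb=330-30+(np.array([677-560,486-360])+.5)/4-.5; kb[1]=268-30+(126.5)/4-.5
print("b scene",kb,onz(k,[kb],70)[0].round(1),"b top",onz(t,[[282.7,222.1]],70)[0].round(1))
for z in(193,196,199):
    print(z,"a rim",onz(c,[[318.3,315.5]],z,True)[0].round(1),"a base",onz(c,[[319,266]],z-67.5,True)[0].round(1))
plan(602.8,32,150,np.radians(-11))
```

```text
b wrist [602.5  31.9  70. ]
b scene [328.875 269.125] [606.2  33.   70. ] b top [604.1  30.9  70. ]
193 a rim [589.9 -35.  193. ] a base [589.6 -38.9 125.5]
196 a rim [590.2 -33.5 196. ] a base [589.8 -37.8 128.5]
199 a rim [590.5 -31.9 199. ] a base [590.  -36.7 131.5]
shift [ -1.3 -68.8  39.1] roll 0.0 q6 -0.07 cur yaw -11.0
```

{"fn": "move_arm", "kwargs": {"rows": [[[0,-35,0,0,0],[-0.5,-68,0,0,0],[-0.5,-68,0,0,0],[-0.5,-68,30,0,0],[-0.5,-68,50,0,0],[-0.5,-68,65,0,0],[-0.5,-68,75,0,0],[-0.5,-68,80,0,0],[-0.5,-68,80,0,0],[-0.5,-68,80,0,0]]]}}

```text
time_s: 6.4
eef_pos: [603.8, 31.0, 109.7]
ee_rot: [-0.0, 0.995, -0.096, 0.001]
force: [-0.1, 0.8, -1.1]
grip_width: 0.716
```

{"fn": "move_arm", "kwargs": {"rows": [[[0,0,3,0,0],[0,0,6,0,0],[0,0,9,0,0],[0,0,12,0,0],[0,0,12,0,0]]]}}

```text
time_s: 7.02
eef_pos: [603.7, 31.0, 97.4]
ee_rot: [-0.0, 0.995, -0.096, 0.0]
force: [-0.4, 0.1, -1.0]
grip_width: 0.714
```

{"fn": "move_arm", "kwargs": {"rows": [[[0,0,2,0,0],[0,0,4,0,0],[0,0,6,0,0],[0,0,6,0,0]]]}}

```text
time_s: 7.52
eef_pos: [603.6, 31.2, 91.5]
ee_rot: [-0.0, 0.995, -0.096, 0.0]
force: [-1.1, 0.7, 1.9]
grip_width: 0.713
```

{"fn": "move_arm", "kwargs": {"rows": [[[0,0,1,0,0],[0,0,2,0,0],[0,0,3,0,0],[0,0,3,0,0]]]}}

```text
time_s: 8.02
eef_pos: [604.0, 31.5, 90.8]
ee_rot: [-0.0, 0.995, -0.095, 0.001]
force: [-7.2, 3.2, 18.0]
grip_width: 0.711
```

{"fn": "move_arm", "kwargs": {"rows": [[[0,0,-0.5,0,0.4],[0,0,-0.5,0,0.5],[0,0,-0.5,0,0.6],[0,0,-0.5,0,0.8],[0,0,-0.5,0,1],[0,0,-0.5,0,1],[0,0,-0.5,0,1],[0,0,-30,0,1],[0,0,-70,0,1],[0,0,-100,0,1],[0,0,-100,0,1]]]}}

```text
time_s: 9.4
eef_pos: [604.6, 31.4, 193.1]
ee_rot: [-0.0, 0.995, -0.095, 0.004]
force: [-0.9, 0.1, 0.4]
grip_width: 0.997
```

```bash
cat > m3.py <<'E'
from h import *
import pickle
c=eyes.capture('wrist');t=eyes.capture('top');k=eyes.capture('scene')
pickle.dump((c,t,k),open('w5.pkl','wb'))
s=sense();print(s['eef_pos'],s['force'],s['grip_width'],c['xyz'])
o=np.zeros((600,800,3),np.uint8);o[:480,:480]=zoom(c['color'],160,100,320,320,1.5)
u=proj(t,[602,33,70])[0].astype(int);o[:300,482:782]=zoom(t['color'],u[0]-30,u[1]-30,60,60,5)
u=proj(k,[602,33,70])[0].astype(int);o[300:600,482:782]=zoom(k['color'],u[0]-30,u[1]-30,60,60,5)
cv2.imwrite('pics/w5.png',o)
E
python3 m3.py
```

```text
[603.23976701  31.50837457 189.52190723] [ 0.22084561 -0.11219765 -1.02208738] 0.9973263455339184 [615.42115758  99.33746386 327.13212415]
```

View pics/w5.png

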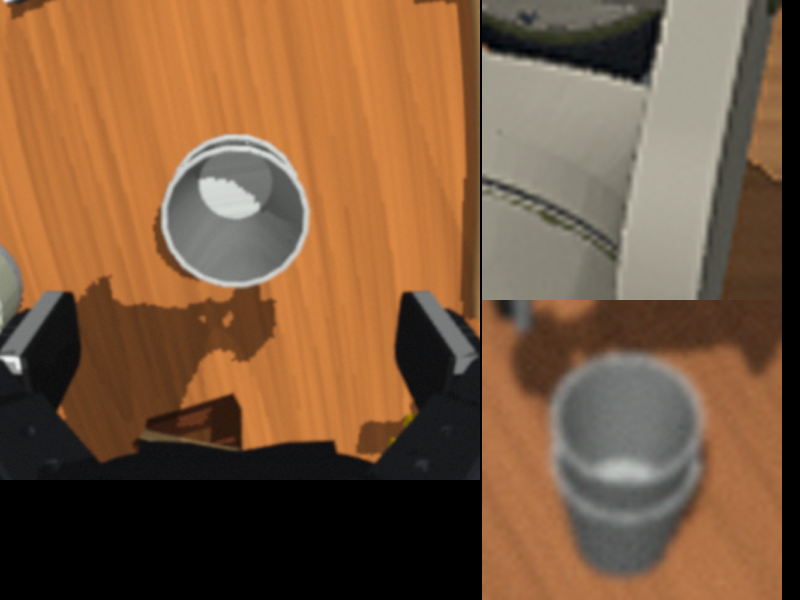

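The wrist and scene views show cup_a nested upright in cup_b, with concentric rims in the scene view at about (625,425) and (625,470). Now I'll move over the stand, with the tool turned so the jaws close across the lug.

{"fn": "move_arm", "kwargs": {"rows": [[[-3,19,-15,-1.7,1],[-7,38,-15,-3.4,1],[-10,57,-15,-5.1,1],[-13,77,-15,-6.8,1],[-17,97,-15,-8.5,1],[-20,117,-15,-10.2,1],[-24,137,-15,-11.9,0.6],[-28,157,-15,-13.6,0.4],[-31,177,-15,-15.3,0.2],[-35,197,-15,-17,0],[-39,220,-15,-18.55,0],[-39,220,-15,-18.55,0]]]}}

```text
time_s: 11.05
eef_pos: [522.5, -177.8, 203.1]
ee_rot: [-0.001, 0.641, 0.767, 0.0]
force: [1.2, 0.5, 0.6]
grip_width: 0.497
```

```bash
cat > m4.py <<'E'
from h import *
import pickle
c=eyes.capture('wrist');t=eyes.capture('top')
pickle.dump((c,t),open('w6.pkl','wb'))
s=sense();print(s['eef_pos'],s['grip_width'],s['joints'],c['xyz'],t['xyz'])
O=np.array([534.5,-175.6,35.]);M=R.from_euler('z',10.3,degrees=True)*R.from_euler('y',-35,degrees=True)
P=O+M.apply([[-5,-6,50],[-5,6,50],[25,6,50],[25,-6,50],[-15,36,10],[-15,-36,10],[50,-15,10],[50,15,10]])
print(proj(c,P,True).round(1).tolist())
o=zoom(c['color'],140,60,360,270,2.2)
cv2.imwrite('pics/w6.png',o)
E
python3 m4.py
```

```text
[ 523.03076913 -176.58849046  203.50310098] 0.49885129487801333 [-5.38467400e-01  4.01792481e-01  1.46823456e+00  1.35618802e-03
  1.27319161e+00 -2.28715498e+00] [ 454.21736463 -189.30979126  337.09480042] [408.38721974 -32.47326047 970.15064255]
[[308.0, 204.3], [324.6, 204.3], [324.9, 243.7], [307.6, 243.8], [359.6, 213.4], [273.3, 213.5], [297.2, 290.5], [335.8, 290.5]]
```

View pics/w6.png

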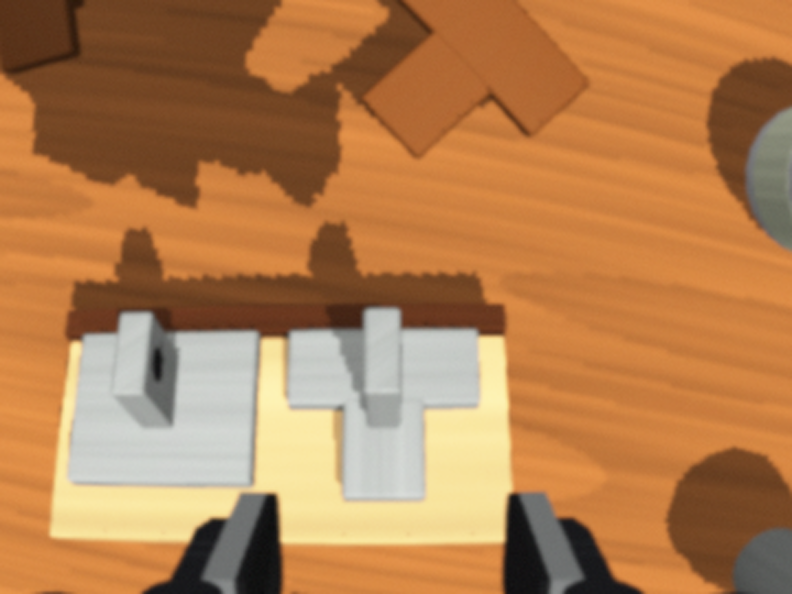

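The wrist view shows the T plate's lug top face at (305–322, 200–238) px, about 3 mm from the prediction. Yaw is aligned and the rectangular plate's lug is 76 mm away. Descending to grip.

{"fn": "move_arm", "kwargs": {"rows": [[[-3,-3.3,40,0,0],[-3,-3.3,80,0,0],[-3,-3.3,115,0,0],[-3,-3.3,132,0,0],[-3,-3.3,142,0,0],[-3,-3.3,142,0,0],[-3,-3.3,142,0,-0.4],[-3,-3.3,142,0,-1],[-3,-3.3,142,0,-1],[-3,-3.3,142,0,-1],[-3,-3.3,142,0,-1]]], "squeeze": 70}}

```text
time_s: 12.52
eef_pos: [520.7, -180.2, 62.6]
ee_rot: [0.0, 0.642, 0.767, 0.001]
force: [-0.9, -0.1, 5.8]
grip_width: 0.129
```

{"fn": "move_arm", "kwargs": {"rows": [[[0,0,-6,0,-1],[0,0,-20,0,-1],[0,0,-50,0,-1],[0,0,-90,0,-1],[0,0,-110,0,-1],[0,0,-110,0,-1]]]}}

```text
time_s: 13.28
eef_pos: [521.0, -180.5, 174.3]
ee_rot: [0.002, 0.642, 0.767, 0.001]
force: [0.6, 0.3, -3.7]
grip_width: 0.134
```

```bash
cat > m5.py <<'E'
from h import *
import pickle
c=eyes.capture('wrist');pickle.dump(c,open('w7.pkl','wb'))
s=sense();print(s['eef_pos'],s['force'],s['grip_width'],s['joints'],c['xyz'])
cv2.imwrite('pics/w7.png',zoom(c['color'],140,60,360,270,2.2))
T=np.array([525.8,225.2])
E
python3 m5.py
```

```text
[ 520.48613681 -180.22508456  172.79221848] [ 0.10105465 -0.84368931 -4.15850415] 0.12993497638041154 [-5.46626701e-01  4.27344353e-01  1.51495235e+00  1.25841570e-03
  1.19851211e+00 -2.29547409e+00] [ 452.11320449 -191.5865429   308.02421886]
```

View pics/w7.png

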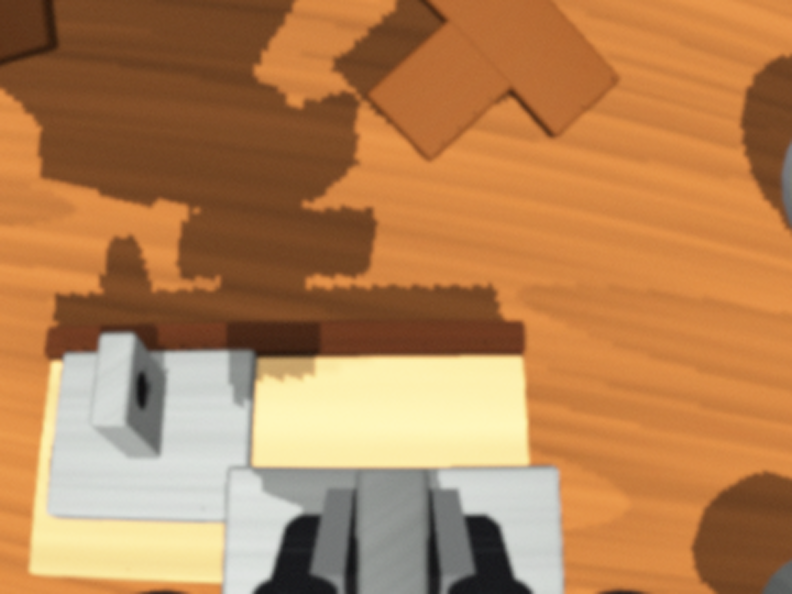

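The plate is held squarely, with its crossbar edge at px (244–394, 272). Now carry it to beyond the pocket, so the wrist camera sees the pocket.

{"fn": "move_arm", "kwargs": {"rows": [[[18,8,-10,0,-1],[48,20,-20,0,-1],[88,38,-20,0,-1],[130,56,-20,0.1,-1],[172,75,-20,0.1,-1],[214,93,-20,0.1,-1],[256,111,-20,0.2,-1],[298,129,-20,0.2,-1],[340,148,-20,0.2,-1],[376,163,-20,0.2,-1],[398,173,-20,0.2,-1],[398,173,-20,0.2,-1]]]}}

```text
time_s: 14.82
eef_pos: [619.5, 244.6, 192.1]
ee_rot: [-0.0, 0.649, 0.761, 0.0]
force: [0.5, 0.3, -3.9]
grip_width: 0.132
```

{"fn": "move_arm", "kwargs": {"rows": [[[0,0,0,0,-1],[0,0,0,0,-1]]]}}

```text
time_s: 15.08
eef_pos: [619.2, 244.2, 191.9]
ee_rot: [-0.001, 0.649, 0.761, -0.0]
force: [-0.1, -0.1, -3.5]
grip_width: 0.126
```

```bash
cat > m6.py <<'E'
from h import *
import pickle
c7=pickle.load(open('w7.pkl','rb'))
for th in(30,35,40):
    M=R.from_euler('z',10.3,degrees=True)*R.from_euler('y',-th,degrees=True)
    O=np.array([531.8,-178.2,145.2-.0])
    print(th,proj(c7,O+M.apply([[-15,-36,10],[-15,36,10],[-5,-6,50],[-5,6,50],[25,6,50]]),True).round(1).tolist())
c=eyes.capture('wrist');pickle.dump(c,open('w8.pkl','wb'))
s=sense();print(s['eef_pos'],s['force'],s['grip_width'],s['joints'][5],c['xyz'])
J=np.array([525.8,225.2,0]);M=R.from_euler('z',.153)
o=c['color'].copy()
K=[[-40,75],[70,75],[70,-60],[-40,-60],[17,38],[-17,38],[-17,-38],[17,-38],[52,17],[52,-17]]
print(proj(c,J+M.apply([[a,b,22] for a,b in K]),True).round(1).tolist())
cv2.imwrite('pics/w8.png',zoom(o,150,20,340,255,2.35))
E
python3 m6.py
```

```text
30 [[240.5, 272.1], [392.9, 272.0], [299.0, 283.2], [332.8, 283.2], [333.1, 367.6]]
35 [[241.2, 270.9], [392.3, 270.8], [299.2, 271.4], [332.6, 271.4], [333.3, 355.5]]
40 [[241.8, 269.9], [391.7, 269.8], [299.5, 260.3], [332.4, 260.3], [333.5, 342.5]]
[619.35240246 244.10754091 192.10756588] [ 0.91267889 -0.11265258 -4.57085907] 0.1273979329513367 -1.5301764335710002 [550.74360465 234.24341608 325.93287731]
[[403.8, 60.7], [400.9, 191.3], [239.7, 190.2], [238.6, 59.3], [358.6, 126.3], [359.1, 85.2], [264.9, 85.0], [264.8, 126.0], [332.3, 168.4], [290.6, 168.3]]
```

View pics/w8.png

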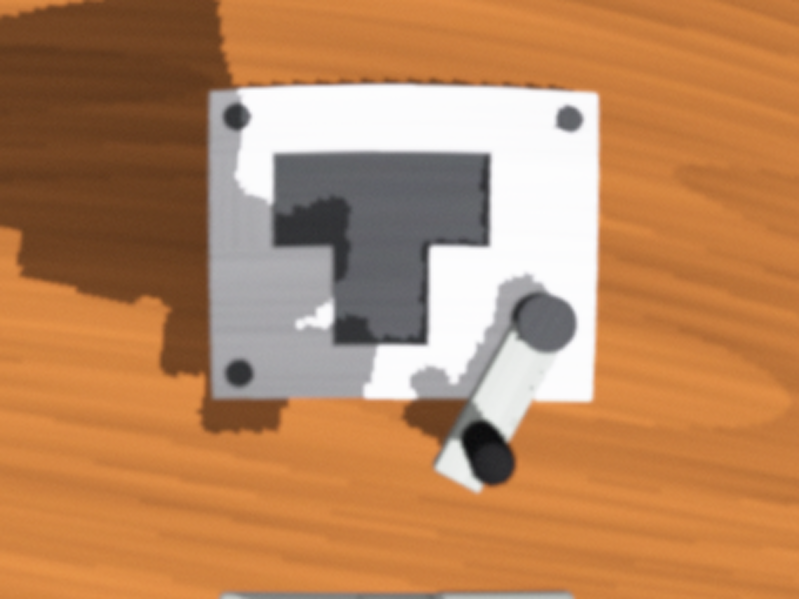

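The pocket corners at px (266,85), (358,85), (292,166) and (332,166) agree within 1 px with the jig pose (525.5, 225.2, 0.153). The plate is still tilted 35°. I'll level it in the grip by pivoting its low edge on a free patch of bench.

{"fn": "move_arm", "kwargs": {"rows": [[[-15,-35,0,0,-1],[-33,-72,0,0,-1],[-53,-115,0,0,-1],[-73,-158,0,0,-1],[-90,-195,0,0,-1],[-98,-211,20,0,-1],[-98,-211,60,0,-1],[-98,-211,100,0,-1],[-98,-211,130,0,-1],[-98,-211,145,0,-1],[-98,-211,150,0,-1],[-98,-211,150,0,-1]]]}}

```text
time_s: 16.62
eef_pos: [426.6, 113.9, 42.7]
ee_rot: [-0.0, 0.649, 0.761, 0.0]
force: [0.8, 1.2, -4.0]
grip_width: 0.129
```

{"fn": "move_arm", "kwargs": {"rows": [[[0,0,2,0,-1],[0,0,4,0,-1],[0,0,6,0,-1],[0,0,6,0,-1]]], "squeeze": 30}}

```text
time_s: 17.12
eef_pos: [426.6, 113.9, 36.6]
ee_rot: [-0.0, 0.649, 0.761, 0.0]
force: [-0.6, 0.1, -4.0]
grip_width: 0.126
```

{"fn": "move_arm", "kwargs": {"rows": [[[0,0,1,0,-1],[0,0,2,0,-1],[0,2,2.2,0,-1],[0,5,2.5,0,-1],[0,7.5,2.8,0,-1],[0,10,3.3,0,-1],[0,10,3.3,0,-1]]]}}

```text
time_s: 18.0
eef_pos: [435.9, 115.4, 34.1]
ee_rot: [-0.001, 0.649, 0.761, -0.001]
force: [-7.1, -1.9, 14.8]
grip_width: 0.128
```

{"fn": "move_arm", "kwargs": {"rows": [[[0,2.5,0.5,0,-1],[0,5,1.3,0,-1],[0,7.5,2.2,0,-1],[0,10,3.2,0,-1],[0,10,3.2,0,-1]]]}}

```text
time_s: 18.62
eef_pos: [445.3, 117.0, 31.6]
ee_rot: [-0.001, 0.649, 0.761, -0.001]
force: [-5.7, -1.1, 11.7]
grip_width: 0.126
```

```bash
cat > m7.py <<'E'
from h import *
import pickle
c=eyes.capture('wrist');t=eyes.capture('top');k=eyes.capture('scene');pickle.dump((c,t,k),open('w9.pkl','wb'))
s=sense();p=s['eef_pos'];print(p,s['force'],s['grip_width'])
o=np.zeros((600,800,3),np.uint8);o[:480,:480]=zoom(c['color'],160,160,320,320,1.5)
u=proj(k,p)[0].astype(int);print(u);o[300:600,482:782]=zoom(k['color'],u[0]-37,u[1]-37,75,75,4)
cv2.imwrite('pics/w9.png',o)
E
python3 m7.py
```

```text
[445.30868787 117.02674375  31.58839303] [-5.85351023 -1.07448937 10.44963667] 0.12883555407584496
[410 280]
```

View pics/w9.png

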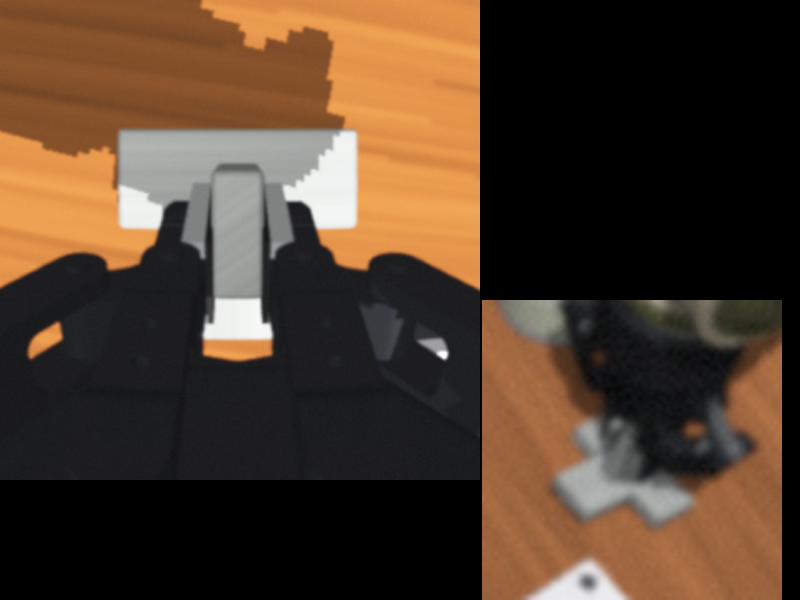

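The wrist view shows the plate turned most of the way to level, with its crossbar at px (238–399, 247–312). Finish the pivot, then let it rest flat on the bench.

{"fn": "move_arm", "kwargs": {"rows": [[[0,2.5,1.3,0,-1],[0,5,2.5,0,-1],[0,7.5,4,0,-1],[0,8.5,5,0,-1],[0,8.5,5,0,-1]]]}}

```text
time_s: 19.4
eef_pos: [453.5, 118.4, 27.3]
ee_rot: [-0.002, 0.648, 0.761, -0.001]
force: [-4.5, 1.0, 11.9]
grip_width: 0.129
```

{"fn": "move_arm", "kwargs": {"rows": [[[0,0,-0.5,0,-0.6],[0,0,-1,0,-0.5],[0,0,-1,0,-0.5],[0,0,-1,0,-0.5],[0,0,-1,0,-0.5]]]}}

```text
time_s: 20.02
eef_pos: [453.5, 118.4, 28.3]
ee_rot: [-0.002, 0.648, 0.761, -0.001]
force: [-0.6, 1.8, 0.1]
grip_width: 0.249
```

```bash
sed -i 's/w9/w10/g' m7.py; python3 m7.py
```

```text
[453.51630924 118.38498872  28.34096337] [ 0.02502258 -0.78351645  0.17283238] 0.24706077435777646
[407 283]
```

The viewer limit is reached, so I'll go on numerically. The plate should now be flat on the bench. I'll measure its front edge and sides on the plane z=10.

```bash
cat > m8.py <<'E'
from h import *
def plate(c,ztop,verbose=True,roi=(150,480,200,460)):
    """wrist view: crossbar front (-x) edge and its two ends from a grey mask -> tool-frame numbers on plane ztop"""
    hsv=cv2.cvtColor(c["color"],cv2.COLOR_BGR2HSV);m=((hsv[...,1]<50)&(hsv[...,2]>90)).astype(np.uint8)
    s=sense();q=rot(s["ee_rot"]);p=s["eef_pos"]
    n,l,st,ce=cv2.connectedComponentsWithStats(m[roi[2]:roi[3],roi[0]:roi[1]]);i=1+np.argmax(st[1:,4])
    print("blob x,y,w,h,area",st[i]+[roi[0],roi[2],0,0,0])
    ys,xs=np.where(l==i);P=onz(c,np.c_[xs+roi[0],ys+roi[2]],ztop,True)
    T=q.inv().apply(P-p)
    fx=np.percentile(T[:,0],[.3,99.7]);print("tool x range",fx.round(1),"mid",fx.mean().round(2))
    e=[]
    for x in np.arange(fx[0]+4,fx[1]-3,4):
        k=abs(T[:,0]-x)<1; e.append((x,T[k,1].min()))
    e=np.array(e);f=np.polyfit(*e.T,1);r=abs(e[:,1]-np.polyval(f,e[:,0]));f=np.polyfit(*e[r<=np.median(r)*2+.3].T,1)
    print("front edge y at x=0",f[1].round(2),"slope rad",f[0].round(3),"inl",(r<=np.median(r)*2+.3).sum(),len(e))
    k=abs(T[:,0]-fx[0]-5)<1.5;k2=abs(T[:,0]-fx[1]+5)<1.5;print("wing depth L,R",np.ptp(T[k,1]).round(1),np.ptp(T[k2,1]).round(1))
    return f
if __name__=="__main__":
    import pickle
    c=pickle.load(open('w10.pkl','rb'))[0]
    for z in(10,12): plate(c,z)
    c9=pickle.load(open('w9.pkl','rb'))[0]
E
python3 m8.py
```

```text
blob x,y,w,h,area [  237   233   163   137 14576]
tool x range [-34.   36.1] mid 1.08
front edge y at x=0 -28.27 slope rad -0.0 inl 15 16
wing depth L,R 30.6 30.6
blob x,y,w,h,area [  237   233   163   137 14576]
tool x range [-33.5  35.7] mid 1.08
front edge y at x=0 -28.81 slope rad -0.0 inl 15 16
wing depth L,R 30.2 30.2
```

{"fn": "move_arm", "kwargs": {"rows": [[[0,0,0,0,-1],[0,0,0,0,-1],[0,0,0,0,-1],[0,0,-30,0,-1],[0,0,-60,0,-1],[0,0,-82,0,-1],[0,0,-82,0,-1]]], "squeeze": 70}}

```text
time_s: 21.05
eef_pos: [454.2, 118.4, 110.9]
ee_rot: [-0.001, 0.648, 0.761, -0.001]
force: [1.3, 0.5, -4.6]
grip_width: 0.125
```

```bash
python3 -c "
from h import *
s=sense();print(s['eef_pos'],s['force'],s['grip_width'])
plan(538.7,226.5,110,np.radians(98.77))"
```

```text
[454.21368799 118.41818482 110.86501023] [ 1.27305313  0.53523423 -4.57966148] 0.12453172330443314
shift [ 93.3 100.6   0.6] roll 0.06 q6 -1.73 cur yaw 99.2
```

{"fn": "move_arm", "kwargs": {"rows": [[[20,22,0,0.06,-1],[45,49,0,0.06,-1],[70,76,0,0.06,-1],[93.3,100.6,0,0.06,-1],[93.3,100.6,0,0.06,-1],[93.3,100.6,25,0.06,-1],[93.3,100.6,45,0.06,-1],[93.3,100.6,51,0.06,-1],[93.3,100.6,51,0.06,-1],[93.3,100.6,51,0.06,-1]]]}}

```text
time_s: 22.3
eef_pos: [538.9, 226.5, 60.3]
ee_rot: [-0.001, 0.651, 0.759, -0.0]
force: [-0.3, 0.1, -4.0]
grip_width: 0.127
```

```bash
cat > m9.py <<'E'
from h import *
import pickle
c=eyes.capture('wrist');pickle.dump(c,open('w11.pkl','wb'))
s=sense();p=s['eef_pos'];q=rot(s['ee_rot']);print(p,s['force'],s['grip_width']);plan(538.7,226.5,60,np.radians(98.77))
hsv=cv2.cvtColor(c["color"],cv2.COLOR_BGR2HSV)
pb=p[2]-28.3
# predicted pixels of plate corners (tool frame origin (0,-13.3)) and jig corners/lines
yaw=np.radians(98.77-90);M=R.from_euler('z',yaw)
O=p+q.apply([0,-13.3,0]);O[2]=pb
print("plate px",proj(c,O+M.apply([[-15,36,10],[-15,-36,10],[15,36,10],[15,-36,10]]),True).round(1).tolist())
J=np.array([525.6,224.4,0]);M2=R.from_euler('z',.153)
print("jig px",proj(c,J+M2.apply([[-40,75,22],[-40,-60,22],[0,75,22],[0,-60,22],[-17,38,22],[-17,-38,22]]),True).round(1).tolist())
g=cv2.cvtColor(c["color"],cv2.COLOR_BGR2GRAY)
for r in(200,270,290): print(r,[(int(x),int(g[r,x]),int(hsv[r,x,1])) for x in range(150,500,10)])
for col in(250,300,350,380): print(col,[(int(y),int(g[y,col]),int(hsv[y,col,1])) for y in range(120,300,6)])
E
python3 m9.py
```

```text
[538.89107784 226.49517415  60.29580148] [-0.16265703 -0.06047633 -3.59431763] 0.13005080549522818
shift [ 0.  -0.2  0.3] roll 0.0 q6 -1.53 cur yaw 98.8
plate px [[399.2, 234.2], [232.4, 234.1], [394.7, 297.7], [237.1, 297.5]]
jig px [[469.0, 174.3], [191.4, 173.0], [462.2, 252.2], [197.2, 252.3], [394.8, 219.1], [237.2, 219.0]]
200 [(150, 71, 179), (160, 72, 178), (170, 75, 178), (180, 72, 182), (190, 70, 177), (200, 144, 7), (210, 55, 18), (220, 113, 4), (230, 146, 3), (240, 149, 5), (250, 147, 5), (260, 147, 5), (270, 149, 5), (280, 149, 7), (290, 147, 7), (300, 149, 5), (310, 151, 3), (320, 151, 3), (330, 150, 7), (340, 148, 7), (350, 146, 7), (360, 148, 5), (370, 151, 3), (380, 249, 1), (390, 249, 1), (400, 249, 2), (410, 249, 2), (420, 248, 1), (430, 248, 1), (440, 245, 2), (450, 101, 14), (460, 245, 1), (470, 135, 154), (480, 127, 177), (490, 126, 178)]
270 [(150, 131, 177), (160, 130, 179), (170, 128, 178), (180, 125, 179), (190, 126, 177), (200, 151, 120), (210, 242, 2), (220, 243, 2), (230, 243, 2), (240, 106, 2), (250, 109, 7), (260, 108, 9), (270, 109, 7), (280, 108, 5), 
[... 2023 characters left out ...]
 149, 5), (210, 148, 5), (216, 132, 6), (222, 42, 17), (228, 45, 21), (234, 80, 6), (240, 107, 5), (246, 108, 5), (252, 108, 5), (258, 109, 7), (264, 105, 5), (270, 108, 7), (276, 106, 7), (282, 150, 7), (288, 203, 4), (294, 95, 8)]
380 [(120, 127, 177), (126, 130, 179), (132, 127, 179), (138, 125, 179), (144, 128, 176), (150, 128, 178), (156, 63, 175), (162, 62, 176), (168, 116, 6), (174, 250, 1), (180, 249, 2), (186, 248, 1), (192, 249, 1), (198, 248, 1), (204, 249, 1), (210, 249, 1), (216, 240, 2), (222, 90, 19), (228, 84, 17), (234, 84, 6), (240, 108, 9), (246, 109, 7), (252, 110, 5), (258, 143, 4), (264, 219, 3), (270, 226, 2), (276, 223, 6), (282, 223, 5), (288, 224, 3), (294, 223, 5)]
```

```bash
cat > m10.py <<'E'
from h import *
import pickle,sys
c=pickle.load(open('w11.pkl','rb'));g=cv2.cvtColor(c["color"],cv2.COLOR_BGR2GRAY)
for col in(250,285,350,380): print("col",col,"rows 212-244",g[212:245,col].tolist())
for r in(255,270): print("row",r,"L193-212",g[r,193:213].tolist(),"230-246",g[r,230:246].tolist(),"388-404",g[r,388:404].tolist(),"R455-472",g[r,455:472].tolist())
for r in(225,229): print("pocket ends row",r,g[r,228:252].tolist(),g[r,384:404].tolist())
E
python3 m10.py
```

```text
col 250 rows 212-244 [149, 147, 147, 143, 136, 112, 78, 53, 44, 45, 44, 44, 44, 43, 45, 45, 43, 44, 43, 46, 56, 71, 81, 86, 89, 99, 105, 110, 109, 108, 108, 109, 109]
col 285 rows 212-244 [148, 148, 146, 144, 132, 107, 73, 51, 46, 42, 45, 41, 42, 43, 42, 43, 45, 47, 44, 49, 58, 71, 81, 84, 88, 97, 105, 110, 108, 107, 108, 109, 110]
col 350 rows 212-244 [148, 147, 145, 142, 132, 108, 74, 51, 45, 45, 42, 44, 42, 42, 45, 44, 45, 46, 46, 48, 59, 72, 80, 84, 90, 96, 105, 108, 107, 106, 107, 109, 110]
col 380 rows 212-244 [249, 249, 248, 247, 240, 213, 147, 103, 92, 92, 90, 89, 88, 87, 87, 86, 84, 86, 86, 88, 88, 86, 84, 85, 90, 96, 104, 107, 108, 107, 107, 107, 109]
row 255 L193-212 [123, 121, 123, 123, 124, 134, 174, 218, 238, 242, 243, 244, 244, 242, 240, 240, 239, 235, 230, 227] 230-246 [240, 229, 203, 182, 170, 162, 149, 134, 117, 109, 110, 110, 111, 110, 109, 111] 388-404 [152, 165, 204, 226, 229, 229, 229, 229, 226, 218, 222, 237, 246, 249, 249, 249] R455-472 [249, 249, 249, 249, 249, 249, 248, 243, 216, 161, 130, 125, 125, 125, 123, 124, 125]
row 270 L193-212 [127, 125, 125, 126, 124, 126, 128, 151, 197, 232, 241, 243, 244, 244, 244, 243, 243, 242, 243, 243] 230-246 [243, 244, 242, 234, 212, 177, 155, 147, 132, 116, 106, 107, 106, 107, 108, 107] 388-404 [227, 227, 228, 227, 228, 226, 227, 224, 215, 221, 239, 247, 249, 249, 249, 249] R455-472 [248, 248, 248, 247, 247, 243, 222, 167, 129, 123, 122, 123, 120, 117, 117, 116, 115]
pocket ends row 225 [148, 147, 150, 149, 150, 152, 150, 152, 150, 149, 146, 137, 114, 93, 79, 65, 51, 44, 47, 43, 44, 43, 43, 44] [91, 88, 87, 78, 57, 44, 43, 47, 60, 85, 105, 152, 216, 244, 249, 250, 250, 250, 251, 251]
pocket ends row 229 [146, 149, 148, 149, 150, 150, 150, 152, 149, 150, 148, 137, 120, 97, 82, 72, 55, 45, 43, 43, 43, 43, 44, 42] [92, 90, 83, 70, 53, 46, 44, 49, 64, 86, 111, 168, 232, 249, 251, 251, 251, 251, 251, 251]
```

Run:
```python
from h import *
import pickle
c=pickle.load(open('w11.pkl','rb'));s=sense();p=s['eef_pos'];q=rot(s['ee_rot'])
for dy in(-13.3,-12.8,-12.3):
  for dz in(-28.3,-27.3):
    O=p+q.apply([0,dy,0]);O[2]=p[2]+dz;M=R.from_euler('z',np.radians(8.77))
    print(dy,dz,proj(c,O+M.apply([[-15,0,0],[-15,0,10],[15,30,10],[-10,36,10],[-10,-36,10],[-10,36,0]]),True).round(1).tolist())
```

```text
-13.3 -28.3 [[315.9, 228.3], [315.7, 234.1], [381.8, 298.0], [398.6, 245.3], [233.1, 245.2], [394.1, 239.1]]
-13.3 -27.3 [[315.8, 228.9], [315.7, 234.7], [382.2, 298.9], [399.0, 246.0], [232.6, 245.9], [394.5, 239.7]]
-12.8 -28.3 [[315.9, 229.4], [315.7, 235.2], [381.8, 299.0], [398.5, 246.4], [233.2, 246.3], [394.0, 240.1]]
-12.8 -27.3 [[315.8, 230.0], [315.7, 235.9], [382.1, 299.9], [399.0, 247.1], [232.7, 247.0], [394.5, 240.7]]
-12.3 -28.3 [[315.9, 230.5], [315.7, 236.4], [381.7, 300.0], [398.4, 247.5], [233.3, 247.4], [394.0, 241.2]]
-12.3 -27.3 [[315.8, 231.1], [315.7, 237.0], [382.0, 300.9], [398.9, 248.2], [232.8, 248.1], [394.4, 241.8]]
```

{"fn": "move_arm", "kwargs": {"rows": [[[0.7,-2.1,0,0,-1],[0.7,-2.1,0,0,-1],[0.7,-2.1,4,0,-1],[0.7,-2.1,7,0,-1],[0.7,-2.1,9,0,-1],[0.7,-2.1,11,0,-1],[0.7,-2.1,13,0,-1],[0.7,-2.1,13,0,-1]]]}}

```text
time_s: 23.35
eef_pos: [536.6, 226.9, 47.2]
ee_rot: [-0.001, 0.651, 0.759, -0.001]
force: [0.5, -0.1, -2.9]
grip_width: 0.124
```

{"fn": "move_arm", "kwargs": {"rows": [[[0,0,2,0,-1],[0,0,4,0,-1],[0,0,5.5,0,-1],[0,0,5.5,0,-1]]]}}

```text
time_s: 23.85
eef_pos: [536.7, 226.9, 42.5]
ee_rot: [-0.0, 0.651, 0.759, -0.0]
force: [-3.9, -1.4, 5.0]
grip_width: 0.129
```

{"fn": "move_arm", "kwargs": {"rows": [[[0,0,0.5,0,-1],[0,0,0,0,-0.65],[0,0,0,0,-0.5],[0,0,0,0,-0.4],[0,0,0,0,-0.2],[0,0,-30,0,-0.2],[0,0,-65,0,-0.2],[0,0,-70,0,-0.2],[0,0,-70,0,-0.2]]]}}

```text
time_s: 24.98
eef_pos: [536.6, 226.8, 112.2]
ee_rot: [-0.001, 0.651, 0.759, -0.001]
force: [-0.0, -0.8, -0.3]
grip_width: 0.399
```

```bash
cat > m11.py <<'E'
from h import *
import pickle
c=eyes.capture('wrist');pickle.dump(c,open('w12.pkl','wb'));s=sense();print(s['eef_pos'],s['force'],s['grip_width'])
g=cv2.cvtColor(c["color"],cv2.COLOR_BGR2GRAY);hsv=cv2.cvtColor(c["color"],cv2.COLOR_BGR2HSV)
J=np.array([525.4,225.3,0]);M=R.from_euler('z',.153)
pr=lambda L:proj(c,J+M.apply(L),True).round(1).tolist()
print("rim corners -17,+-38",pr([[-17,38,22],[-17,-38,22],[17,38,22],[17,-38,22],[52,17,22],[52,-17,22]]))
print("plate top",pr([[-15,36,24],[-15,-36,24],[15,36,24],[15,-36,24],[50,15,24],[50,-15,24],[10,0,64]]))
u=proj(c,J+M.apply([[-17,25,22],[-17,-25,22],[0,38,22],[0,-38,22],[35,17,22],[35,-17,22],[52,10,22],[52,-10,22]]),True).round().astype(int)
print("front",[g[v-9:v+12,x].tolist() for x,v in u[:2]]);print(u[:2].tolist())
print("left/right",[(x-12,v,g[v,x-12:x+13].tolist()) for x,v in u[2:6]])
print("stem end",[(v-12,x,g[v-12:v+9,x].tolist()) for x,v in u[6:]])
E
python3 m11.py
```

```text
[536.35329441 226.79052976 111.5919833 ] [-0.58427064  1.17645666 -1.09106948] 0.39881961890144096
rim corners -17,+-38 [[378.3, 204.0], [255.3, 203.9], [376.0, 256.4], [257.5, 256.2], [342.2, 306.0], [291.3, 305.9]]
plate top [[375.4, 207.8], [258.1, 207.7], [373.5, 254.4], [260.0, 254.3], [339.4, 304.6], [294.1, 304.5], [316.4, 269.2]]
front [[248, 248, 248, 248, 248, 247, 242, 225, 162, 96, 73, 90, 122, 162, 193, 215, 222, 223, 225, 226, 226], [146, 146, 146, 149, 150, 173, 204, 200, 150, 93, 74, 91, 122, 157, 185, 201, 208, 210, 212, 215, 216]]
[[357, 204], [276, 204]]
left/right [(np.int64(365), np.int64(231), [224, 224, 225, 225, 225, 225, 226, 225, 220, 197, 159, 159, 210, 240, 247, 249, 249, 249, 249, 249, 249, 249, 249, 249, 249]), (np.int64(244), np.int64(231), [245, 244, 244, 244, 244, 244, 245, 245, 246, 246, 246, 243, 230, 187, 126, 80, 81, 124, 171, 197, 204, 205, 206, 206, 206]), (np.int64(331), np.int64(283), [215, 219, 220, 220, 221, 219, 217, 213, 202, 178, 148, 157, 215, 240, 246, 247, 247, 247, 246, 247, 247, 247, 247, 247, 247]), (np.int64(279), np.int64(283), [243, 243, 243, 243, 243, 244, 243, 243, 243, 243, 242, 233, 191, 124, 78, 74, 116, 163, 192, 205, 209, 210, 211, 213, 214])]
stem end [(np.int64(294), np.int64(332), [218, 217, 218, 218, 218, 217, 217, 214, 203, 185, 187, 226, 243, 246, 247, 247, 246, 246, 246, 246, 247]), (np.int64(294), np.int64(302), [210, 210, 209, 209, 210, 209, 210, 207, 197, 180, 187, 225, 242, 246, 246, 246, 246, 246, 246, 246, 246])]
```

The plate is seated: thin dark gaps show on every side, and floor contact came at 14.2 mm. Next is the keeper pin position.

Run:
```python
from h import *
import pickle
c=pickle.load(open('w8.pkl','rb'))
k=onz(c,[[359.2,216.2]],78,True)[0];print("knob w8",k)
c2=pickle.load(open('w12.pkl','rb'));g=cv2.cvtColor(c2['color'],cv2.COLOR_BGR2GRAY)
pv=np.array([525.4,225.0])+R.from_euler('z',.153).as_matrix()[:2,:2]@[42,55];print("pivot",pv)
d=k[:2]-pv;a0=np.arctan2(d[1],d[0]);print(np.hypot(*d),np.degrees(a0),"jig deg",np.degrees(a0)-8.77)
k=pv+45*np.array([np.cos(a0),np.sin(a0)])
plan(*k,112,np.radians(98.77))
s=sense();q=rot(s['ee_rot'])
for f in np.arange(0,80.1,8):
    b=a0-np.radians(f);print(f,q.inv().apply(np.r_[pv+45*np.array([np.cos(b),np.sin(b)])-k,0])[:2].round(1))
```

```text
knob w8 [599.4281941  270.70430701  78.        ]
pivot [558.52716194 285.7584656 ]
43.58350746680763 -20.20679666770482 jig deg -28.976796667704818
shift [33.1 70.3 -0.6] roll 0.0 q6 -1.53 cur yaw 98.8
0.0 [0. 0.]
8.0 [-5.3 -3.4]
16.0 [-10.   -7.5]
24.0 [-14.1 -12.3]
32.0 [-17.5 -17.5]
40.0 [-20.2 -23.2]
48.0 [-22.  -29.2]
56.0 [-23.  -35.4]
64.0 [-23.1 -41.7]
72.0 [-22.4 -47.9]
80.0 [-20.7 -54. ]
```

{"fn": "move_arm", "kwargs": {"rows": [[[16,35,0,0,-0.2],[33,70,0,0,-0.2],[33,70,0,0,-0.2],[33,70,25,0,-0.2],[33,70,48,0,-0.2],[33,70,56,0,-0.2],[33,70,56,0,-0.2],[33,70,56,0,-1],[33,70,56,0,-1],[33,70,56,0,-1],[33,70,56,0,-1]]], "squeeze": 40}}

```text
time_s: 26.4
eef_pos: [600.6, 270.1, 56.4]
ee_rot: [-0.001, 0.651, 0.759, -0.001]
force: [-2.0, -0.9, 5.9]
grip_width: 0.149
```

{"fn": "move_arm", "kwargs": {"rows": [[[-2.7,-1.6,0,0,-1],[-5.3,-3.4,0,0,-1],[-10,-7.5,0,0,-1],[-14,-12.3,0,0,-1],[-17.5,-17.5,0,0,-1],[-20,-23,0,0,-1],[-22,-29,0,0,-1],[-23,-35,0,0,-1],[-23,-38.5,0,0,-1],[-23,-38.5,0,0,-1]]]}}

```text
time_s: 27.65
eef_pos: [566.3, 241.2, 56.6]
ee_rot: [-0.0, 0.651, 0.759, -0.0]
force: [3.0, -1.7, 0.5]
grip_width: 0.149
```

{"fn": "move_arm", "kwargs": {"rows": [[[0,-2,0,0,-1],[0,-4,0,0,-1],[0.3,-6,0,0,-1],[0.3,-6,0,0,-1]]]}}

```text
time_s: 28.15
eef_pos: [560.8, 240.0, 56.7]
ee_rot: [0.0, 0.651, 0.759, -0.001]
force: [3.4, -2.7, -1.5]
grip_width: 0.152
```

{"fn": "move_arm", "kwargs": {"rows": [[[0.3,-2,0,0,-1],[0.7,-4,0,0,-1],[1.2,-6.5,0,0,-1],[1.2,-6.5,0,0,-1]]]}}

```text
time_s: 28.65
eef_pos: [558.7, 239.7, 56.9]
ee_rot: [0.004, 0.651, 0.759, 0.004]
force: [28.1, 1.1, -16.0]
grip_width: 0.146
```

{"fn": "move_arm", "kwargs": {"rows": [[[0,0,0,0,-1],[0,0,0,0,-0.5],[0,0,0,0,-0.4],[0,0,0,0,-0.4],[0,0,-30,0,-0.4],[0,0,-75,0,-0.4],[0,0,-110,0,-0.4],[0,0,-120,0,-0.4],[0,0,-120,0,-0.4]]]}}

```text
time_s: 29.78
eef_pos: [557.0, 239.7, 176.4]
ee_rot: [0.004, 0.651, 0.759, 0.004]
force: [0.2, 0.0, -0.1]
grip_width: 0.301
```

```bash
cat > m12.py <<'E'
from h import *
import pickle
c=eyes.capture('wrist');k=eyes.capture('scene');pickle.dump((c,k),open('w13.pkl','wb'));s=sense();print(s['eef_pos'],s['force'],s['grip_width'])
g=cv2.cvtColor(c["color"],cv2.COLOR_BGR2GRAY)
pv=np.array([558.5,285.8])
u=proj(c,[[558.7,240.5,78],[558.5,285.8,40]],True).round().astype(int);print(u)
x,y=u[0];w=30;m=(g[y-w:y+w,x-w:x+w]<45).astype(np.uint8)
n,l,st,ce=cv2.connectedComponentsWithStats(m);
for i in range(1,n):
    if st[i,4]>40:
        uv=ce[i]+[x-w,y-w];P=onz(c,[uv],70,True)[0];d=P[:2]-pv;print("dark",st[i],P.round(1),np.hypot(*d).round(1),"turn from start",np.round(np.radians(-20.2)-np.arctan2(d[1],d[0]),3))
# plate front/side gaps
J=np.array([525.4,225.3,0]);M=R.from_euler('z',.153)
for P in([-17,25,22],[-17,-25,22]):
    a,b=proj(c,J+M.apply(P),True)[0].round().astype(int);print("front",(a,b),g[b-9:b+12,a].tolist())
for P in([0,38,22],[0,-38,22]):
    a,b=proj(c,J+M.apply(P),True)[0].round().astype(int);print("side",(a,b),g[b,a-12:a+13].tolist())
E
python3 m12.py
```

```text
[556.64441362 239.54136797 175.17781093] [ 0.70371668  0.27134563 -0.82446504] 0.3013806863232907
[[318 245]
 [377 238]]
dark [ 22  15  17  31 446] [561.4 240.9  70. ] 45.0 turn from start 1.153
front (np.int64(337), np.int64(158)) [249, 248, 248, 248, 248, 248, 248, 243, 227, 185, 170, 196, 213, 221, 222, 224, 225, 225, 225, 224, 224]
front (np.int64(273), np.int64(159)) [152, 151, 152, 152, 153, 152, 150, 142, 128, 112, 111, 111, 115, 116, 118, 121, 120, 118, 116, 117, 117]
side (np.int64(354), np.int64(180)) [222, 223, 222, 223, 223, 222, 224, 223, 217, 189, 149, 168, 230, 246, 249, 249, 249, 250, 249, 249, 249, 249, 249, 250, 249]
side (np.int64(257), np.int64(181)) [246, 246, 246, 246, 246, 247, 247, 247, 248, 248, 247, 239, 202, 142, 101, 123, 172, 202, 210, 212, 213, 213, 213, 212, 213]
```

The pin stopped at about 70° of travel, but a finger pad may have met the lug instead of the stop. I'll confirm by pushing the pin from its +x side with closed fingers, clear of the lug.

{"fn": "move_arm", "kwargs": {"rows": [[[0,14,0,0,-1],[0,28,0,0,-1],[0,28,0,0,-1],[0,28,40,0,-1],[0,28,85,0,-1],[0,28,112,0,-1],[0,28,118,0,-1],[0,28,118,0,-1],[0,25,118,0,-1],[0,22,118,0,-1],[0,20,118,0,-1],[0,20,118,0,-1]]]}}

```text
time_s: 31.38
eef_pos: [583.2, 243.4, 58.9]
ee_rot: [0.009, 0.652, 0.758, 0.01]
force: [31.5, 8.6, -19.4]
grip_width: -0.003
```

{"fn": "move_arm", "kwargs": {"rows": [[[0,6,0,0,-1],[0,12,0,0,-1],[0,12,-40,0,-1],[0,12,-90,0,-1],[0,12,-150,0,-1],[0,-30,-150,0,-1],[0,-30,-150,0,-1],[0,-30,-150,0,-1]]]}}

```text
time_s: 32.38
eef_pos: [550.0, 238.4, 208.4]
ee_rot: [0.009, 0.652, 0.758, 0.01]
force: [0.4, -0.0, 0.1]
grip_width: 0.002
```

```bash
cat > m13.py <<'E'
from h import *
import pickle
def pin(c,guess,fish=True,tag=""):
    g=cv2.cvtColor(c["color"],cv2.COLOR_BGR2GRAY);x,y=proj(c,[*guess,70],fish)[0].round().astype(int);w=28 if fish else 14
    m=(g[y-w:y+w,x-w:x+w]<(45 if fish else 55)).astype(np.uint8);n,l,st,ce=cv2.connectedComponentsWithStats(m)
    if n<2: print(tag,"none");return
    i=min(range(1,n),key=lambda i:np.hypot(*(ce[i]-w)) if st[i,4]>8 else 99)
    pv=np.array([558.5,285.8]);out=[]
    uv=ce[i]+[x-w,y-w]
    P=onz(c,[uv],60,fish)[0];d=P[:2]-pv;print(tag,st[i],P.round(1),"r",np.hypot(*d).round(1),"world deg",np.degrees(np.arctan2(d[1],d[0])).round(1))
w1=pickle.load(open('w1.pkl','rb'));pin(w1,(600,271),True,"w1 start")
w8=pickle.load(open('w8.pkl','rb'));pin(w8,(600,271),True,"w8 start")
w5=pickle.load(open('w5.pkl','rb'));pin(w5[2],(600,271),False,"scene start")
w13=pickle.load(open('w13.pkl','rb'));pin(w13[0],(560,241),True,"w13 mid")
c=eyes.capture('wrist');k=eyes.capture('scene');t=eyes.capture('top');pickle.dump((c,k,t),open('w14.pkl','wb'))
pin(c,(560,241),True,"now wrist");pin(k,(560,241),False,"now scene");pin(t,(560,241),False,"now top")
s=sense();print(s['eef_pos'],s['force'],c['xyz'])
E
python3 m13.py
```

```text
w1 start [ 19  20  17  17 205] [600.2 270.5  60. ] r 44.4 world deg -20.1
w8 start [ 17  13  20  25 289] [599.3 270.   60. ] r 43.8 world deg -21.2
scene start [ 7 12  7 11 54] [605.5 270.5  60. ] r 49.4 world deg -18.1
w13 mid [ 20  15  17  31 446] [564.6 241.3  60. ] r 44.9 world deg -82.2
now wrist [ 21  16  15  27 342] [563.9 241.2  60. ] r 44.9 world deg -83.1
now scene [ 7 13  8 12 57] [568.4 240.7  60. ] r 46.2 world deg -77.6
now top [11  8 12 10 74] [566.5 240.3  60. ] r 46.2 world deg -80.0
[550.2441449  238.33375602 207.84081893] [-0.26446107  0.58234024  0.58954057] [477.65949704 228.55395829 340.48575543]
```

The pin sits at about -83° world, or about -91° in the jig frame, square over the stem. It did not move under 31 N, so it is at the stop. Last check is the plate and the cups.

Run:
```python
from h import *
import pickle
c,k,t=pickle.load(open('w14.pkl','rb'));g=cv2.cvtColor(c["color"],cv2.COLOR_BGR2GRAY)
J=np.array([525.4,225.0,0]);M=R.from_euler('z',.153)
for n,P,ax in(("front",[-17,25,22],1),("front",[-17,-25,22],1),("+y",[0,38,22],0),("-y",[0,-38,22],0),("-y",[10,-38,22],0)):
    a,b=proj(c,J+M.apply(P),True)[0].round().astype(int)
    print(n,(a,b),(g[b-9:b+12,a] if ax else g[b,a-12:a+13]).tolist())
print("plate corners px",proj(c,J+M.apply([[-15,36,24],[-15,-36,24]]),True).round(1).tolist())
# lug top centre (bright/dark blob) seen by top camera
im=t["color"];h=cv2.cvtColor(im,cv2.COLOR_BGR2HSV)
for nm,cam,x0,y0,w in(("top",t,282,222,26),("scene",k,330,266,26)):
    hh=cv2.cvtColor(cam["color"],cv2.COLOR_BGR2HSV)[y0-w:y0+w,x0-w:x0+w];m=(hh[...,1]<70).astype(np.uint8)
    n,l,st,ce=cv2.connectedComponentsWithStats(m);i=1+np.argmax(st[1:,4]);print(nm,"cups blob",st[i],(ce[i]+[x0-w,y0-w]).round(1))
print("expect axis px top z=100,0",proj(t,[[603.5,31.5,98],[603.5,31.5,0]]).round(1).tolist(),"scene",proj(k,[[603.5,31.5,98],[603.5,31.5,0]]).round(1).tolist())
```

```text
front (np.int64(335), np.int64(161)) [249, 249, 249, 249, 249, 249, 247, 241, 211, 179, 193, 214, 222, 225, 226, 227, 226, 225, 225, 225, 224]
front (np.int64(277), np.int64(161)) [248, 247, 247, 247, 248, 248, 247, 242, 223, 192, 192, 208, 214, 217, 221, 224, 221, 219, 218, 217, 218]
+y (np.int64(350), np.int64(180)) [224, 224, 224, 223, 225, 225, 225, 226, 223, 213, 184, 160, 208, 242, 249, 250, 250, 250, 250, 250, 250, 250, 250, 250, 250]
-y (np.int64(262), np.int64(181)) [247, 247, 247, 247, 247, 247, 247, 247, 248, 248, 248, 247, 238, 199, 131, 105, 146, 189, 209, 213, 215, 215, 214, 214, 214]
-y (np.int64(263), np.int64(192)) [247, 247, 247, 247, 247, 246, 247, 248, 248, 248, 248, 243, 219, 162, 132, 154, 188, 205, 209, 211, 211, 211, 210, 209, 212]
plate corners px [[348.0, 163.3], [263.8, 163.8]]
top cups blob [   9    5   35   38 1027] [282.  219.6]
scene cups blob [  10    9   30   43 1030] [328.3 268.8]
expect axis px top z=100,0 [[281.4, 219.1], [284.6, 229.7]] scene [[330.0, 261.2], [329.0, 284.2]]
```

```bash
python3 -c "
from h import *
print(ctrl.finish_job())
s=sense();print(s['time_s'],s['force'])"
```

```text
the job is handed in; nothing more can be done
None
the job is handed in; nothing more can be done
```

I did all three steps in order and handed the job in at about 33 s on the robot's clock. `finish_job` gave no verdict, so my last checks are the only evidence of success.

- **Cups:** Cup_a was let go and stood upright inside cup_b. I saw this in a picture right after release. Masks on the last top and scene pictures put the cups within a few pixels of that place.
- **T plate:** I laid it flat on the bench to take out the stand's 35° tilt, gripped it again and lowered it into the pocket. It met the floor at 14.2 mm against the nominal 14, with thin gaps on every side. After the keeper work the front gap looked narrower, so a finger may have nudged the plate by up to about 1.5 mm. The pocket's 2 mm of play keeps it within the 4 mm limit. I did not measure its height again.
- **Keeper:** It was swung until it stopped. A second push at about 31 N from the other side, clear of the plate's lug, did not move it. The cameras put the pin square over the stem, with 60–63° of travel (about 1.05–1.10 rad).
    - **Disagreement:** The tool's own path suggested nearly 70°, probably because the pads slid on the pin at the stop.
    - **Final angle:** I did not measure the keeper's starting angle, so being above 1.2 rad is inferred from the stop.

I ended with the arm about 200 mm up, touching nothing. I never touched the rectangular plate, the hammer or the tin on purpose, but did not measure them again at the end. After 12 pictures the viewer's limit was reached, so the later checks were numbers only.

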